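# Sort the parts salvaged from a power supply into their stock trays

### The arm

A 6-joint arm with a two-finger parallel gripper is mounted at the origin on the work surface. World frame = base frame: x ahead of the robot, y to its left, z up, the work surface at z = 0. Lengths are in m, angles in rad, forces in N, time in s.
With the tool pointing down it reaches from about 0.35 to 0.925 m from the base axis. Payload 6.4 kg.
Tool frame: the origin (TCP) lies at the centre of the arm's flange, where the gripper is bolted on; the fingertips stand 199 mm ahead of it and the grasp point (between the pads) lies 180 mm ahead of it (manip.grip_depth is the distance from the TCP to the grasp point, in m); z points along the fingers, y is the line along which they close (so a half turn about z gives the same grasp; the last joint's range is limited). The gripper opens to 94 mm and grips with 3 to 60 N. Pads are 16 mm wide; open, the fingers measure 119 mm over their backs; the gripper's body (75 mm by 177 mm) begins 78 mm behind the grasp point.
Start: joints at [-0.174, 0.245, 1.558, -0, 1.339, -0.174], TCP at [0.65, 0, 0.405] pointing down, gripper open.
Joint ranges: [-3.13, 3.13], [-1.02, 2.26], [0.13, 2.54], [-0.95, 4.09], [0.21, 2.88], [-2.74, 2.74]. Speed limits (rad/s): [2.57, 2.57, 3.14, 3.14, 3.14, 3.14].

### API

Orientations are given as [roll, pitch, yaw] about the fixed x, y, z axes, in that order (R = Rz(yaw) Ry(pitch) Rx(roll)).
In Python, from plant import manip, vision, finish_job gives the robot as it stands.
- The arm moves only by the tool jog_arm, never from a script. Its argument "series" is a list of rows, each an object of numbers: "x", "y", "z": the shift along the world's x, y, z in m; "spin": the turn about the world's z in rad. A call has 1 to 20 rows; each row shifts and turns the commanded pose from where the row before left it; what a row does not reach is not made up. A row lasts 1/8 s, in which the tool goes at most 62.5 mm and 10.7 degrees, less where a joint would pass 70% of its speed; a pose out of reach is approached as far as the arm can. A call with a gripper value outside its range is refused whole. "claw" is the opening, from 0 (shut) to 1 (fully open), set as the call begins (left out, the last holds). The fingers move at their own pace and stop on an object; "newtons" is the grip in N (left out, the last holds). Time passes only in rows, so rows that do not move let the fingers close. It gives the time, the measured TCP pose, the force, the opening and the grip force at its end, in the units of the state.
- manip.sense(): the state, without advancing time (a new reading comes with each control period).
- vision.snapshot(name): name is "scene" or "side" or "wrist"; returns a dict with "frame" (384x512x3 uint8, red, green, blue), "range_z" (384x512 float32, m along the optical axis (not along the pixel's ray), 0 where there is no reading), "fov_y" (degrees; the focal length in pixels is half the picture's height over the tangent of half this angle, whatever the lens; pixels are square), "cx", "cy" (the principal point, pixels), "k1" (the pictures are not rectified: a ray, as slopes to the right and down, at radius r is drawn at 1 + k1 r^2 times it, then the intrinsics apply), "view" (4x4, takes a point from world to camera coordinates). Camera axes: x right, y up, looking along -z (the intrinsics and any distortion apply to the point x, -y, -z); pixel columns grow to the right and rows downward; lengths in m; the calibration is good to about 2 mm. A picture is of the moment at which its call begins.
- finish_job(): hands the job in; it is judged then, once.
The state is a dict: "time": time; "joint_pos": joint angles; "joint_velocities": joint speeds; "joint_torque": joint torques, N m; "ee_pos": TCP position; "orientation": TCP orientation; "contact_force": force on the tool from outside, world axes, zero at the start; "torque": the same for the moment, N m; "gripper_width": opening from 0.0 (shut) to 1.0 (fully open); "gripper_force": force on a finger pad.
Only numpy, scipy, OpenCV 4.12 (cv2) and the standard library are available. Lean on these libraries where they do the work, as an engineer would, in place of code of your own. Each camera call takes 0.05 s, during which the arm holds its last target. There are 200 camera calls.

### The job

Put away the parts stripped from the power supply: stand both blue capacitors upright in the tray that already holds capacitors, and both heat sinks, fins up, flat in the tray that holds heat sinks. Close the loose half of the ferrite pot core, mouth down, onto its open mate in the core tray, rim squarely on rim; lower it gently and do not drop it, for ferrite chips. Leave the little red-capped bottle of cleaner standing where it is.

Things in the scene. Friction and masses are not known exactly. Their poses are not given: they have to be found in the camera images.
- cap_a_mid (a point): One of two alike loose capacitors: upright cylinder 35 mm in diameter, 50 mm high, blue sleeve, black top with two bright screw terminals 5 mm higher; 85 g. Belongs in the capacitor tray. This point: centre of the cylinder, 25 mm above its foot; z up.
- cap_b_mid (a point): One of two alike loose capacitors: upright cylinder 35 mm in diameter, 50 mm high, blue sleeve, black top with two bright screw terminals 5 mm higher; 85 g. Belongs in the capacitor tray. This point: centre of the cylinder, 25 mm above its foot; z up.
- sink_a_mid (a point): One of two alike loose bare-aluminium heat sinks: 40 mm along its x (the way the fins run), 30 mm along y, 30 mm high, 6 mm base plate, six upright 2 mm fins; 60 g. Lies base down, fins up, turned any way; grip it across the outer fins (30 mm, along y). Belongs in the heat-sink tray. This point: its centre, 15 mm above its underside; z up.
- sink_b_mid (a point): One of two alike loose bare-aluminium heat sinks: 40 mm along its x (the way the fins run), 30 mm along y, 30 mm high, 6 mm base plate, six upright 2 mm fins; 60 g. Lies base down, fins up, turned any way; grip it across the outer fins (30 mm, along y). Belongs in the heat-sink tray. This point: its centre, 15 mm above its underside; z up.
- core_upper_mid (a point): Loose half of a ferrite pot core: dark grey round cup 47 mm in diameter, 14 mm high, rim 4.5 mm wide, lying mouth down (from above a plain dark disc with a small black centre mark); 65 g. It goes as it lies, not turned over, onto the open half in the core tray; its turn about z does not matter. This point: its centre, 7 mm above its underside; z up.
- core_lower_mid (a point): The open mate, a like half (47 mm in diameter, 14 mm high), loose, mouth up on the core tray's floor before the stock; ring, groove and 20 mm centre post show from above. It stays in that tray. This point: its centre, 7 mm above its underside and 7 mm below its rim; z up. Closed, the upper half's centre is 14 mm above this one.
- tray_cap: Fixed pink antistatic tray 150 x 150 mm, wall 3 and floor 3 mm thick, lip 15 mm high. Origin: centre of its underside, on the bench. x points from its front edge (nearest the robot) to the stock at its back, y along the stock. CAPACITOR tray: three fixed stock capacitors like the loose ones at x = 52, y = -46, 0, 46 mm; the floor before them (x -72 to 34, y -72 to 72 mm) is free.
- tray_sink: Fixed pink antistatic tray 150 x 150 mm, wall 3 and floor 3 mm thick, lip 15 mm high. Origin: centre of its underside, on the bench. x points from its front edge (nearest the robot) to the stock at its back, y along the stock. HEAT-SINK tray: three fixed heat sinks like the loose ones at x = 52, y = -46, 0, 46 mm, fins along y; the floor before them (x -72 to 37, y -72 to 72 mm) is free.
- tray_core: Fixed pink antistatic tray 150 x 150 mm, wall 3 and floor 3 mm thick, lip 15 mm high. Origin: centre of its underside, on the bench. x points from its front edge (nearest the robot) to the stock at its back, y along the stock. CORE tray: two fixed closed cores, dark discs 47 mm across, 28 mm high, yellow tape round them, at x = 47, y = -36, 36 mm; the open half lies before them.
- cleaner_mid (a point): Bystander: small clear bottle, white label, red cap, 34 mm in diameter, 75 mm high, standing loose among the parts; leave it there. This point: its centre, half-way up. (Also among them and not part of the job: an olive toothed thumbwheel 52 mm across, 38 mm high, and a black key fob 56 x 34 x 13 mm.)
Things that resemble listed ones, but are neither listed nor needed, are in the scene too. What is shaped like the part that bears core_lower_mid but green is not meant.

How it is judged:
At the end, for the whole second after the job is handed in: Capacitors upright and heat sinks flat, fins up (0.12 rad), on the floor of their own trays; the core half mouth down on its mate (centres within 5 mm, 12 to 17 mm apart in height, level to 0.08 rad), the mate flat in the core tray before the stock; all six released and below 0.02 m/s (x of cap_a_mid in the frame of tray_cap between -0.06 and 0.03 m and y of cap_a_mid in the frame of tray_cap between -0.06 and 0.06 m and z of cap_a_mid in the frame of tray_cap between 0.022 and 0.034 m and angle between each of cap_a_mid, sink_a_mid, cap_b_mid, sink_b_mid's own z axis and vertical below 0.12 rad and x of sink_a_mid in the frame of tray_sink between -0.06 and 0.03 m and y of sink_a_mid in the frame of tray_sink between -0.06 and 0.06 m and z of sink_a_mid in the frame of tray_sink between 0.012 and 0.024 m and x of cap_b_mid in the frame of tray_cap between -0.06 and 0.03 m and y of cap_b_mid in the frame of tray_cap between -0.06 and 0.06 m and z of cap_b_mid in the frame of tray_cap between 0.022 and 0.034 m and x of sink_b_mid in the frame of tray_sink between -0.06 and 0.03 m and y of sink_b_mid in the frame of tray_sink between -0.06 and 0.06 m and z of sink_b_mid in the frame of tray_sink between 0.012 and 0.024 m and x of core_lower_mid in the frame of tray_core between -0.055 and 0.02 m and y of core_lower_mid in the frame of tray_core between -0.055 and 0.055 m and z of core_lower_mid in the frame of tray_core between 0.006 and 0.014 m and angle between each of core_lower_mid, core_upper_mid's own z axis and vertical below 0.08 rad and horizontal distance between core_upper_mid and core_lower_mid below 0.005 m and z of core_upper_mid in the frame of core_lower_mid between 0.012 and 0.017 m and linear speed of each of cap_a, cap_b, sink_a, sink_b, core_upper, core_lower below 0.02 m/s); the robot touches nothing.
It fails at once if the bottle of cleaner is knocked over or shifted by more than 30 mm (distance of cleaner_mid from where it was at the start of the episode above 0.03 m or angle between cleaner_mid's own z axis and vertical above 0.5 rad).
It fails at once if the core half is dropped onto its mate (faster than 0.3 m/s just above it) (horizontal distance between core_upper_mid and core_lower_mid below 0.025 m and z of core_upper_mid in the frame of core_lower_mid below 0.05 m and linear speed of core_upper above 0.3 m/s).
It also fails if it takes over 128 s, if anything falls off the work surface, if the arm or the gripper's body presses on something with over 40 N, if the wrist force passes 120 N, or if a joint passes its speed limit or range.

## Working session

There is one attempt and no reset: what is moved stays moved. The work goes in short steps, Python scripts to look and compute and a tool call to move; the robot and the scene stay as the last step left them, time stands still between calls to the robot, and variables do not carry over. Pictures are saved under pics/ and viewed, at most 14 in all, crops included, and the job is handed in when it is done.

Besides the shell and the picture viewer there is one more tool, called after "Call:" by a JSON object that holds its "api" and its "payload". jog_arm: Moves the arm, as the interface text tells. Its arguments: {"type":"object","properties":{"series":{"type":"array","items":{"type":"object","properties":{"x":{"type":"number"},"y":{"type":"number"},"z":{"type":"number"},"spin":{"type":"number"}}}},"claw":{"type":"number"},"newtons":{"type":"number"}},"required":["series"]}

```bash
mkdir -p pics; cat > h.py <<'E'
import numpy as np, cv2
from plant import manip, vision, finish_job
def snap(n, f=None):
    s=vision.snapshot(n)
    if f: cv2.imwrite('pics/'+f, s['frame'][:,:,::-1])
    return s
def K(s):
    f=s['frame'].shape[0]/2/np.tan(np.radians(s['fov_y'])/2); return f
def rays(s,uv):
    f=K(s); uv=np.asarray(uv,float).reshape(-1,2)
    d=(uv-[s['cx'],s['cy']])/f; q=d.copy()
    for _ in range(20): q=d/(1+s['k1']*(q**2).sum(1,keepdims=True))
    V=np.array(s['view']); R=V[:3,:3]; c=-R.T@V[:3,3]
    dc=np.c_[q[:,0],-q[:,1],-np.ones(len(q))]
    return c, dc@R   # world dirs, unit depth
def on_plane(s,uv,z):
    c,d=rays(s,uv); return c+d*((z-c[2])/d[:,2])[:,None]
def cloud(s):
    h,w=s['range_z'].shape; v,u=np.mgrid[:h,:w]
    c,d=rays(s,np.c_[u.ravel(),v.ravel()]); r=s['range_z'].reshape(-1,1)
    P=c+d*r; P[r[:,0]==0]=np.nan; return P.reshape(h,w,3)
E
python3 - <<'E'
from h import *
for n in('scene','side','wrist'):
    s=snap(n,n+'0.png'); np.savez(n+'0.npz',**s); c,_=rays(s,[[0,0]]); print(n,c,s['fov_y'],s['k1'],s['cx'],s['cy'])
print(manip.sense())
E
```

```text
scene [1.1562499  0.5408644  0.70378098] 43.71776400899613 -0.08367678895522782 263.3767778545363 190.3827830500067
side [ 0.33907208 -0.5046953   0.65220772] 57.13978330737344 -0.067822041798357 251.7993776633151 190.05152525806247
wrist [0.64971959 0.06780696 0.38198073] 59.557908324408366 -0.10206717006731769 256.914937653478 191.73829789422996
{'time': 0.15, 'joint_pos': array([-1.74101792e-01,  2.45633565e-01,  1.55872288e+00, -1.42778614e-05,
        1.33869851e+00, -1.74091087e-01]), 'joint_velocities': array([ 0.00060996, -0.0025042 , -0.00353109, -0.0013132 , -0.00027917,
       -0.00019777]), 'joint_torque': array([ 8.87750393e-04, -4.16263855e+01, -3.14982533e+01,  6.85620052e-02,
        3.16100603e-02, -6.42144232e-05]), 'ee_pos': array([6.49829344e-01, 3.36211065e-05, 4.03817107e-01]), 'orientation': array([-3.14015006e+00, -2.39607918e-04,  1.57078874e+00]), 'contact_force': array([-0.39316038,  0.60256773, -0.10245584]), 'torque': array([-0.00178423, -0.01671089,  0.01387917]), 'gripper_force': 0.0, 'gripper_width': 1.0020132785493474}
```

View pics/scene0.png

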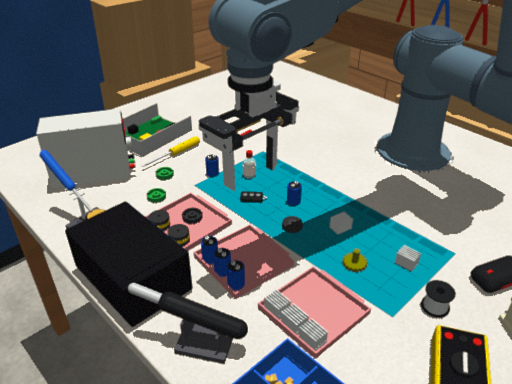

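View pics/wrist0.png

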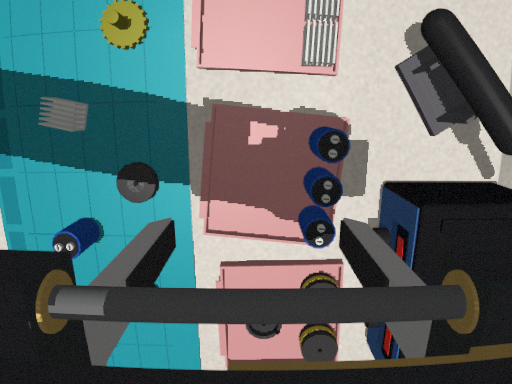

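View pics/side0.png

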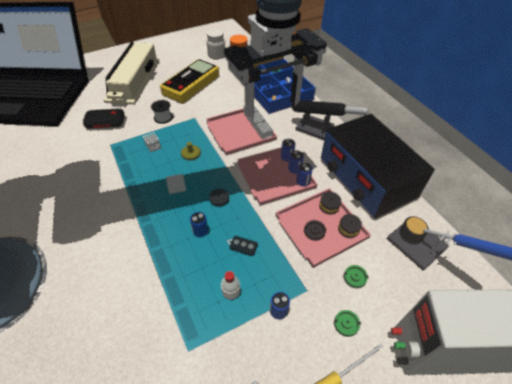

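The scene view shows the caps at (212,165) and (294,193), the loose core at (292,224), and the sinks at (341,222) and (407,258). The open mate is at (192,215), the bottle at (249,163), the fob at (252,197) and the thumbwheel at (355,262). In the side view the caps are at (200,222) and (280,303), the core at (219,198), and the sinks at (176,184) and (152,141). The wrist view shows the trays towards +x, in the order sink, cap, core as y increases.

```bash
python3 - <<'E'
from h import *
S={n:dict(np.load(n+'0.npz')) for n in('scene','side','wrist')}
C={n:cloud(S[n]) for n in S}
seeds={'side':dict(capA=(200,216),capB=(280,299),core=(219,195),s1=(176,184),s2=(152,140),mate=(315,230),bottle=(230,278),fob=(243,245),wheel=(191,150)),
'scene':dict(capA=(294,185),capB=(212,158),core=(292,222),s1=(341,222),s2=(407,256),mate=(192,215),bottle=(249,155),fob=(252,197),wheel=(355,260)),
'wrist':dict(capA=(66,245),core=(145,180),s1=(64,114),)}
ht=dict(capA=.05,capB=.05,core=.014,s1=.03,s2=.03,mate=.017,bottle=.075,fob=.013,wheel=.038)
for n in seeds:
  P=C[n]
  for k,(u,v) in seeds[n].items():
    p=on_plane(S[n],[(u,v)],ht[k])[0]
    near=(np.hypot(P[...,0]-p[0],P[...,1]-p[1])<.033)
    h=ht[k]; m=near&(P[...,2]>h-.005)&(P[...,2]<h+.008)
    q=P[m]
    if len(q)<8: print(n,k,p.round(3),'few',np.nanmax(P[near][:,2]) if near.any() else ''); continue
    xy=(q[:,:2]*1000).astype(np.float32)
    (cx,cy),r=cv2.minEnclosingCircle(xy); R=cv2.minAreaRect(xy)
    print(n,k,len(q),'circ',round(cx),round(cy),round(r,1),'rect',np.round(R[0]),np.round(R[1]),round(R[2]),'z',np.median(q[:,2]).round(4), 'mean',q[:,:2].mean(0).round(3))
for n in S:
  P=C[n]; I=S[n]['frame'].astype(int)
  m=(I[...,0]-I[...,1]>40)&(I[...,0]-I[...,2]>35)&(abs(I[...,1]-I[...,2])<30)&(P[...,2]<.03)&(P[...,2]>-.01)
  m=cv2.morphologyEx(m.astype(np.uint8),cv2.MORPH_CLOSE,np.ones((3,3)))
  N,L,st,_=cv2.connectedComponentsWithStats(m)
  for i in range(1,N):
    if st[i,4]<600: continue
    q=P[(L==i)&(P[...,2]<.03)&(P[...,2]>-.01)]
    R=cv2.minAreaRect((q[:,:2]*1000).astype(np.float32)); print('tray',n,st[i,4],np.round(R[0]),np.round(R[1]),round(R[2],1))
  tab=P[(abs(P[...,2])<.02)]; print(n,'median z',np.median(tab[:,2]))
E
```

```text
side capA 182 circ 435 -75 17.6 rect [435. -75.] [31. 34.] 38 z 0.0502 mean [ 0.435 -0.077]
side capB 298 circ 500 -309 17.9 rect [ 499. -309.] [35. 32.] 61 z 0.0498 mean [ 0.499 -0.31 ]
side core 252 circ 509 -11 24.5 rect [509. -13.] [44. 46.] 23 z 0.0125 mean [ 0.508 -0.014]
side s1 153 circ 432 66 22.5 rect [432.  67.] [33. 38.] 76 z 0.0278 mean [0.432 0.067]
side s2 75 circ 424 236 23.0 rect [425. 238.] [31. 40.] 5 z 0.0288 mean [0.425 0.237]
side mate 216 circ 657 -193 24.3 rect [ 657. -193.] [44. 48.] 64 z 0.0164 mean [ 0.656 -0.193]
side bottle 77 circ 435 -233 8.8 rect [ 435. -233.] [17. 16.] 66 z 0.0741 mean [ 0.435 -0.234]
side fob 368 circ 503 -153 29.9 rect [ 502. -154.] [33. 56.] 42 z 0.0127 mean [ 0.502 -0.155]
side wheel 19 circ 505 161 6.9 rect [506. 161.] [12. 10.] 70 z 0.0366 mean [0.505 0.16 ]
scene capA 109 circ 438 -73 18.7 rect [439. -71.] [35. 31.] 14 z 0.0498 mean [ 0.441 -0.07 ]
scene capB 84 circ 501 -306 19.0 rect [ 502. -305.] [31. 34.] 39 z 0.0494 mean [ 0.503 -0.304]
scene core 228 circ 513 -10 25.9 rect [511. -10.] [47. 46.] 15 z 0.0131 mean [ 0.512 -0
[... 652 characters left out ...]
wrist core 1174 circ 511 -11 23.5 rect [512. -11.] [43. 46.] 16 z 0.0122 mean [ 0.512 -0.01 ]
wrist s1 481 circ 434 69 24.8 rect [433.  69.] [31. 41.] 78 z 0.0281 mean [0.434 0.069]
tray scene 1574 [ 667. -186.] [161. 142.] 87.8
tray scene 667 [626. -61.] [ 59. 110.] 84.8
tray scene 3669 [655. 182.] [161. 170.] 87.3
scene median z 9.519075642949737e-06
tray side 1364 [641. 186.] [152. 119.] 86.1
tray side 2798 [ 677. -183.] [156. 160.] 0.8
side median z -0.000102661786693381
tray wrist 8147 [659. 149.] [ 77. 156.] 87.2
tray wrist 2886 [646. -58.] [ 41. 129.] 83.7
tray wrist 2375 [ 676. -130.] [155.  38.] 1.4
tray wrist 2467 [ 655. -230.] [ 67. 114.] 87.1
wrist median z -0.0007763112502052749
```

```bash
python3 - <<'E'
from h import *
for n in('scene','side','wrist'):
  P=cloud(dict(np.load(n+'0.npz')))
  for k,(x0,x1,y0,y1,z0,z1) in dict(cap=(.6,.76,-.1,.1,.046,.053),sink=(.65,.78,.09,.28,.027,.034),core=(.69,.78,-.27,-.1,.028,.034),lip=(.55,.78,-.27,.28,.0135,.0165)).items():
    m=(P[...,0]>x0)&(P[...,0]<x1)&(P[...,1]>y0)&(P[...,1]<y1)&(P[...,2]>z0)&(P[...,2]<z1)
    N,L,st,_=cv2.connectedComponentsWithStats(cv2.dilate(m.astype(np.uint8),np.ones((2,2))))
    for i in range(1,N):
      q=P[(L==i)&m]
      if len(q)<40: continue
      R=cv2.minAreaRect((q[:,:2]*1000).astype(np.float32)); print(n,k,len(q),np.round(R[0]),np.round(R[1]),round(R[2],1))
  m=(P[...,0]>.7)&(P[...,1]<0)&(P[...,1]>-.3)&(P[...,2]>.06)&(P[...,2]<.3)
  q=P[m]; print(n,'box minx',np.percentile(q[:,0],1) if len(q) else None, q[:,2].max() if len(q) else '')
E
```

```text
scene cap 335 [720.  -8.] [124.  35.] 83.9
scene sink 892 [716. 184.] [133.  33.] 86.9
scene sink 78 [774. 248.] [ 5. 62.] 1.7
scene core 216 [ 729. -220.] [47. 46.] 1.0
scene core 250 [ 727. -149.] [48. 46.] 46.4
scene lip 155 [ 640. -157.] [200. 104.] 52.3
scene lip 88 [ 658. -192.] [46. 46.] 78.6
scene lip 46 [630. -75.] [14. 89.] 76.0
scene lip 194 [632.  42.] [187.  88.] 37.9
scene lip 123 [727. -10.] [149.  36.] 85.5
scene lip 549 [661. 187.] [151. 158.] 86.8
scene box minx 0.7089080418702576 0.2821039586523321
side cap 78 [723.  32.] [31. 33.] 65.6
side cap 189 [715. -36.] [78. 34.] 83.1
side sink 201 [713. 176.] [121.  31.] 86.7
side core 248 [ 726. -151.] [44. 45.] 53.9
side core 315 [ 727. -222.] [47. 45.] 40.0
side lip 76 [597. 210.] [152.  62.] 59.1
side lip 95 [598.  -1.] [150.  33.] 90.0
side lip 277 [ 676. -189.] [157. 148.] 0.8
side lip 49 [ 661. -184.] [33. 33.] 15.1
side lip 40 [ 652. -202.] [24. 48.] 60.9
side box minx 0.703734565617555 0.2999752480936835
wrist cap 799 [724.  35.] [34. 34.] 36.3
wrist cap 771 [719. -10.] [34. 35.] 46.1
wrist cap 691 [714. -56.] [35
[... 321 characters left out ...]
 137.] [40.  3.] 87.3
wrist sink 121 [721. 137.] [41.  3.] 87.5
wrist sink 117 [727. 136.] [40.  3.] 87.6
wrist core 109 [ 726. -130.] [ 7. 31.] 89.0
wrist core 817 [ 727. -219.] [46. 43.] 1.4
wrist lip 195 [587. 148.] [14. 67.] 5.2
wrist lip 74 [685. 111.] [ 3. 70.] 87.3
wrist lip 278 [593.  12.] [131.  17.] 79.0
wrist lip 46 [637.  71.] [ 3. 38.] 83.7
wrist lip 43 [662. -78.] [ 3. 50.] 84.0
wrist lip 52 [ 707. -112.] [ 3. 43.] 89.6
wrist lip 43 [ 724. -131.] [39. 11.] 5.1
wrist lip 102 [ 604. -223.] [ 9. 58.] 0.5
wrist lip 153 [ 658. -204.] [23. 45.] 89.9
wrist lip 83 [ 656. -197.] [19. 10.] 2.5
wrist lip 61 [ 722. -207.] [46. 18.] 18.5
wrist box minx 0.7909602189489188 0.10850996266171281
```

Call:
{"api": "jog_arm", "payload": {"series": [{"x":-0.053,"y":-0.018},{"x":-0.053,"y":-0.018},{"x":-0.053,"y":-0.018},{"x":-0.053,"y":-0.018},{"x":0,"y":0,"z":-0.03},{"z":-0.05},{"z":-0.05},{"z":-0.04},{"z":-0.02},{}], "claw": 1, "newtons": 15}}

```text
schema error: expected keys x, y, z, spin
```

Call:
{"api": "jog_arm", "payload": {"series": [{"x":-0.053,"y":-0.018,"z":0,"spin":0},{"x":-0.053,"y":-0.018,"z":0,"spin":0},{"x":-0.053,"y":-0.018,"z":0,"spin":0},{"x":-0.053,"y":-0.018,"z":0,"spin":0},{"x":0,"y":0,"z":-0.03,"spin":0},{"x":0,"y":0,"z":-0.05,"spin":0},{"x":0,"y":0,"z":-0.05,"spin":0},{"x":0,"y":0,"z":-0.04,"spin":0},{"x":0,"y":0,"z":-0.02,"spin":0},{"x":0,"y":0,"z":0,"spin":0}], "claw": 1, "newtons": 15}}

```text
time: 1.4
ee_pos: [0.4372, -0.0717, 0.2131]
orientation: [-3.138, -0.002, 1.571]
contact_force: [0.2, -0.1, 0.2]
gripper_width: 1.001
gripper_force: 0.0
```

Call:
{"api": "jog_arm", "payload": {"series": [{"x":0,"y":0,"z":0,"spin":0},{"x":0,"y":0,"z":0,"spin":0},{"x":0,"y":0,"z":0,"spin":0},{"x":0,"y":0,"z":0,"spin":0},{"x":0,"y":0,"z":0,"spin":0},{"x":0,"y":0,"z":0,"spin":0}], "claw": 0.2, "newtons": 20}}

```text
time: 2.15
ee_pos: [0.438, -0.072, 0.2147]
orientation: [3.142, 0.0, 1.571]
contact_force: [0.1, 0.3, -0.0]
gripper_width: 0.398
gripper_force: 0.2
```

Call:
{"api": "jog_arm", "payload": {"series": [{"x":0,"y":0,"z":0,"spin":0},{"x":0,"y":0,"z":0,"spin":0},{"x":0,"y":0,"z":0,"spin":0},{"x":0,"y":0,"z":0.03,"spin":0},{"x":0,"y":0,"z":0.05,"spin":0}]}}

```text
time: 2.78
ee_pos: [0.4372, -0.0717, 0.2938]
orientation: [-3.137, -0.002, 1.571]
contact_force: [1.4, 0.0, -0.3]
gripper_width: 0.373
gripper_force: 20.0
```

Call:
{"api": "jog_arm", "payload": {"series": [{"x":0.02,"y":0.01,"z":0,"spin":0},{"x":0.04,"y":0.02,"z":0,"spin":0},{"x":0.047,"y":0.024,"z":0,"spin":0},{"x":0.047,"y":0.024,"z":0,"spin":0},{"x":0.034,"y":0.016,"z":0,"spin":0},{"x":0.02,"y":0.008,"z":0,"spin":0},{"x":0,"y":0,"z":-0.02,"spin":0},{"x":0,"y":0,"z":-0.03,"spin":0},{"x":0,"y":0,"z":-0.015,"spin":0},{"x":0,"y":0,"z":-0.007,"spin":0},{"x":0,"y":0,"z":-0.003,"spin":0},{"x":0,"y":0,"z":0,"spin":0},{"x":0,"y":0,"z":0,"spin":0}]}}

```text
time: 4.4
ee_pos: [0.6464, 0.0299, 0.2206]
orientation: [3.14, 0.0, 1.571]
contact_force: [0.3, 0.3, -0.7]
gripper_width: 0.371
gripper_force: 20.0
```

Call:
{"api": "jog_arm", "payload": {"series": [{"x":0,"y":0,"z":-0.002,"spin":0},{"x":0,"y":0,"z":0,"spin":0}]}}

```text
time: 4.65
ee_pos: [0.646, 0.03, 0.2177]
orientation: [3.141, 0.0, 1.571]
contact_force: [0.6, 0.6, -0.3]
gripper_width: 0.367
gripper_force: 20.0
```

Call:
{"api": "jog_arm", "payload": {"series": [{"x":0,"y":0,"z":0,"spin":0},{"x":0,"y":0,"z":0,"spin":0},{"x":0,"y":0,"z":0,"spin":0},{"x":0,"y":0,"z":0,"spin":0},{"x":0,"y":0,"z":0.02,"spin":0},{"x":0,"y":0,"z":0.05,"spin":0},{"x":0,"y":0,"z":0.06,"spin":0}], "claw": 0.65}}

```text
time: 5.52
ee_pos: [0.6456, 0.03, 0.3495]
orientation: [-3.14, -0.0, 1.571]
contact_force: [1.0, 0.3, 0.2]
gripper_width: 0.654
gripper_force: 0.0
```

Call:
{"api": "jog_arm", "payload": {"series": [{"x":-0.018,"y":-0.042,"z":0,"spin":0},{"x":-0.022,"y":-0.052,"z":0,"spin":0},{"x":-0.022,"y":-0.052,"z":0,"spin":0},{"x":-0.022,"y":-0.052,"z":0,"spin":0},{"x":-0.022,"y":-0.052,"z":0,"spin":0},{"x":-0.022,"y":-0.047,"z":0,"spin":0},{"x":-0.018,"y":-0.04,"z":0,"spin":0},{"x":0,"y":0,"z":-0.03,"spin":0},{"x":0,"y":0,"z":-0.045,"spin":0},{"x":0,"y":0,"z":-0.037,"spin":0},{"x":0,"y":0,"z":-0.02,"spin":0},{"x":0,"y":0,"z":0,"spin":0},{"x":0,"y":0,"z":0,"spin":0}], "claw": 0.85}}

```text
time: 7.15
ee_pos: [0.5007, -0.3075, 0.2176]
orientation: [3.139, 0.002, 1.571]
contact_force: [0.1, -0.0, 0.9]
gripper_width: 0.851
gripper_force: 0.0
```

Call:
{"api": "jog_arm", "payload": {"series": [{"x":0,"y":0,"z":0,"spin":0},{"x":0,"y":0,"z":0,"spin":0},{"x":0,"y":0,"z":0,"spin":0},{"x":0,"y":0,"z":0,"spin":0},{"x":0,"y":0,"z":0,"spin":0},{"x":0,"y":0,"z":0,"spin":0},{"x":0,"y":0,"z":0,"spin":0},{"x":0,"y":0,"z":0,"spin":0},{"x":0,"y":0,"z":0.03,"spin":0},{"x":0,"y":0,"z":0.05,"spin":0}], "claw": 0.2}}

```text
time: 8.4
ee_pos: [0.4992, -0.3064, 0.2941]
orientation: [-3.138, -0.004, 1.571]
contact_force: [0.3, -0.7, -1.0]
gripper_width: 0.369
gripper_force: 20.0
```

Call:
{"api": "jog_arm", "payload": {"series": [{"x":0.015,"y":0.025,"z":0,"spin":0},{"x":0.025,"y":0.05,"z":0,"spin":0},{"x":0.025,"y":0.05,"z":0,"spin":0},{"x":0.025,"y":0.05,"z":0,"spin":0},{"x":0.025,"y":0.05,"z":0,"spin":0},{"x":0.015,"y":0.03,"z":0,"spin":0},{"x":0.01,"y":0.017,"z":0,"spin":0},{"x":0,"y":0,"z":-0.02,"spin":0},{"x":0,"y":0,"z":-0.03,"spin":0},{"x":0,"y":0,"z":-0.015,"spin":0},{"x":0,"y":0,"z":-0.007,"spin":0},{"x":0,"y":0,"z":-0.004,"spin":0},{"x":0,"y":0,"z":0,"spin":0},{"x":0,"y":0,"z":0,"spin":0}]}}

```text
time: 10.15
ee_pos: [0.6404, -0.0351, 0.2205]
orientation: [3.14, 0.0, 1.571]
contact_force: [0.4, 0.6, -0.4]
gripper_width: 0.367
gripper_force: 20.0
```

Call:
{"api": "jog_arm", "payload": {"series": [{"x":0,"y":0,"z":0,"spin":0},{"x":0,"y":0,"z":0,"spin":0},{"x":0,"y":0,"z":0,"spin":0},{"x":0,"y":0,"z":0,"spin":0},{"x":0,"y":0,"z":0.02,"spin":0},{"x":0,"y":0,"z":0.05,"spin":0},{"x":0,"y":0,"z":0.06,"spin":0}], "claw": 0.65}}

```text
time: 11.02
ee_pos: [0.6396, -0.0349, 0.3515]
orientation: [-3.14, -0.0, 1.571]
contact_force: [0.0, 0.3, -0.1]
gripper_width: 0.648
gripper_force: 0.0
```

Call:
{"api": "jog_arm", "payload": {"series": [{"x":-0.026,"y":0.013,"z":0,"spin":0.168},{"x":-0.026,"y":0.013,"z":0,"spin":0.168},{"x":-0.026,"y":0.013,"z":0,"spin":0.168},{"x":-0.026,"y":0.013,"z":0,"spin":0.168},{"x":-0.026,"y":0.013,"z":0,"spin":0.168},{"x":-0.026,"y":0.013,"z":0,"spin":0.168},{"x":-0.026,"y":0.013,"z":0,"spin":0.168},{"x":-0.024,"y":0.013,"z":0,"spin":0.168},{"x":0,"y":0,"z":-0.03,"spin":0},{"x":0,"y":0,"z":-0.05,"spin":0},{"x":0,"y":0,"z":-0.042,"spin":0},{"x":0,"y":0,"z":-0.022,"spin":0},{"x":0,"y":0,"z":0,"spin":0},{"x":0,"y":0,"z":0,"spin":0}], "claw": 0.75}}

```text
time: 12.78
ee_pos: [0.4349, 0.0689, 0.2073]
orientation: [3.141, 0.003, 2.915]
contact_force: [1.1, -1.7, -0.0]
gripper_width: 0.752
gripper_force: 0.0
```

Call:
{"api": "jog_arm", "payload": {"series": [{"x":0,"y":0,"z":0,"spin":0},{"x":0,"y":0,"z":0,"spin":0},{"x":0,"y":0,"z":0,"spin":0},{"x":0,"y":0,"z":0,"spin":0},{"x":0,"y":0,"z":0,"spin":0},{"x":0,"y":0,"z":0,"spin":0},{"x":0,"y":0,"z":0,"spin":0},{"x":0,"y":0,"z":0,"spin":0},{"x":0,"y":0,"z":0.03,"spin":0},{"x":0,"y":0,"z":0.05,"spin":0}], "claw": 0.15}}

```text
time: 14.02
ee_pos: [0.433, 0.069, 0.2847]
orientation: [-3.141, -0.005, 2.915]
contact_force: [0.7, -0.2, -1.2]
gripper_width: 0.319
gripper_force: 20.0
```

Call:
{"api": "jog_arm", "payload": {"series": [{"x":0.02,"y":0.008,"z":0,"spin":0},{"x":0.04,"y":0.017,"z":0,"spin":0},{"x":0.05,"y":0.022,"z":0,"spin":0},{"x":0.05,"y":0.022,"z":0,"spin":0},{"x":0.033,"y":0.015,"z":0,"spin":0},{"x":0.02,"y":0.007,"z":0,"spin":0},{"x":0,"y":0,"z":-0.02,"spin":0},{"x":0,"y":0,"z":-0.03,"spin":0},{"x":0,"y":0,"z":-0.015,"spin":0},{"x":0,"y":0,"z":-0.008,"spin":0},{"x":0,"y":0,"z":-0.004,"spin":0},{"x":0,"y":0,"z":0,"spin":0},{"x":0,"y":0,"z":0,"spin":0}]}}

```text
time: 15.65
ee_pos: [0.6473, 0.16, 0.2095]
orientation: [3.141, 0.001, 2.915]
contact_force: [-0.1, 0.1, -0.3]
gripper_width: 0.313
gripper_force: 20.0
```

Call:
{"api": "jog_arm", "payload": {"series": [{"x":0,"y":0,"z":0,"spin":0},{"x":0,"y":0,"z":0,"spin":0},{"x":0,"y":0,"z":0,"spin":0},{"x":0,"y":0,"z":0,"spin":0},{"x":0,"y":0,"z":0.02,"spin":0},{"x":0,"y":0,"z":0.05,"spin":0},{"x":0,"y":0,"z":0.06,"spin":0}], "claw": 0.5}}

```text
time: 16.52
ee_pos: [0.6466, 0.16, 0.3404]
orientation: [-3.141, -0.001, 2.915]
contact_force: [1.0, 0.1, -0.2]
gripper_width: 0.502
gripper_force: 0.0
```

Call:
{"api": "jog_arm", "payload": {"series": [{"x":-0.028,"y":0.01,"z":0,"spin":-0.159},{"x":-0.028,"y":0.01,"z":0,"spin":-0.159},{"x":-0.028,"y":0.01,"z":0,"spin":-0.159},{"x":-0.028,"y":0.01,"z":0,"spin":-0.159},{"x":-0.028,"y":0.01,"z":0,"spin":-0.159},{"x":-0.028,"y":0.01,"z":0,"spin":-0.159},{"x":-0.028,"y":0.01,"z":0,"spin":-0.159},{"x":-0.026,"y":0.009,"z":0,"spin":-0.159},{"x":0,"y":0,"z":-0.03,"spin":0},{"x":0,"y":0,"z":-0.045,"spin":0},{"x":0,"y":0,"z":-0.038,"spin":0},{"x":0,"y":0,"z":-0.02,"spin":0},{"x":0,"y":0,"z":0,"spin":0},{"x":0,"y":0,"z":0,"spin":0}], "claw": 0.75}}

```text
time: 18.27
ee_pos: [0.4258, 0.2393, 0.2073]
orientation: [3.139, -0.001, 1.643]
contact_force: [0.4, -0.8, 0.3]
gripper_width: 0.75
gripper_force: 0.0
```

Call:
{"api": "jog_arm", "payload": {"series": [{"x":0,"y":0,"z":0,"spin":0},{"x":0,"y":0,"z":0,"spin":0},{"x":0,"y":0,"z":0,"spin":0},{"x":0,"y":0,"z":0,"spin":0},{"x":0,"y":0,"z":0,"spin":0},{"x":0,"y":0,"z":0,"spin":0},{"x":0,"y":0,"z":0,"spin":0},{"x":0,"y":0,"z":0,"spin":0},{"x":0,"y":0,"z":0.03,"spin":0},{"x":0,"y":0,"z":0.05,"spin":0}], "claw": 0.15}}

```text
time: 19.52
ee_pos: [0.4241, 0.2387, 0.2847]
orientation: [-3.137, 0.001, 1.643]
contact_force: [1.4, 0.2, -0.3]
gripper_width: 0.316
gripper_force: 20.0
```

```bash
python3 - <<'E'
from h import *
for n in('side','wrist','scene'):
  P=cloud(dict(np.load(n+'0.npz')))
  m=(P[...,0]>.67)&(P[...,0]<.9)&(P[...,1]>.05)&(P[...,1]<.33)&(P[...,2]>.06)
  q=P[m]
  print(n,len(q))
  if n!='scene' and len(q): print(q.min(0),q.max(0))
  q=q[(q[:,0]<.76)&(q[:,1]>.17)]
  if len(q): print(q.min(0),q.max(0))
E
```

```text
side 508
[0.80663848 0.05008325 0.06000056] [0.89267017 0.1571931  0.10679167]
wrist 5108
[0.8060259  0.0500415  0.06001616] [0.87829273 0.16586212 0.1019099 ]
scene 2576
```

Nothing tall is within reach of the gripper body, so I'll place the second sink.

Call:
{"api": "jog_arm", "payload": {"series": [{"x":0.02,"y":-0.003,"z":0,"spin":0},{"x":0.04,"y":-0.003,"z":0,"spin":0},{"x":0.052,"y":-0.003,"z":0,"spin":0},{"x":0.052,"y":-0.003,"z":0,"spin":0},{"x":0.036,"y":-0.003,"z":0,"spin":0},{"x":0.02,"y":-0.003,"z":0,"spin":0},{"x":0,"y":0,"z":-0.02,"spin":0},{"x":0,"y":0,"z":-0.03,"spin":0},{"x":0,"y":0,"z":-0.015,"spin":0},{"x":0,"y":0,"z":-0.008,"spin":0},{"x":0,"y":0,"z":-0.004,"spin":0},{"x":0,"y":0,"z":0,"spin":0},{"x":0,"y":0,"z":0,"spin":0}]}}

```text
time: 21.15
ee_pos: [0.6453, 0.2211, 0.2095]
orientation: [3.14, -0.0, 1.643]
contact_force: [0.5, 0.7, -1.2]
gripper_width: 0.319
gripper_force: 20.0
```

Call:
{"api": "jog_arm", "payload": {"series": [{"x":0,"y":0,"z":0,"spin":0},{"x":0,"y":0,"z":0,"spin":0},{"x":0,"y":0,"z":0,"spin":0},{"x":0,"y":0,"z":0,"spin":0},{"x":0,"y":0,"z":0.02,"spin":0},{"x":0,"y":0,"z":0.05,"spin":0},{"x":0,"y":0,"z":0.06,"spin":0}], "claw": 0.5}}

```text
time: 22.02
ee_pos: [0.6446, 0.2209, 0.3404]
orientation: [-3.14, 0.0, 1.643]
contact_force: [1.8, 0.6, 1.0]
gripper_width: 0.502
gripper_force: 0.0
```

Call:
{"api": "jog_arm", "payload": {"series": [{"x":-0.015,"y":-0.025,"z":0,"spin":0.166},{"x":-0.015,"y":-0.026,"z":0,"spin":0.166},{"x":-0.015,"y":-0.026,"z":0,"spin":0.166},{"x":-0.015,"y":-0.026,"z":0,"spin":0.166},{"x":-0.015,"y":-0.026,"z":0,"spin":0.166},{"x":-0.015,"y":-0.026,"z":0,"spin":0.166},{"x":-0.015,"y":-0.026,"z":0,"spin":0.166},{"x":-0.015,"y":-0.026,"z":0,"spin":0.166},{"x":-0.014,"y":-0.025,"z":0,"spin":0.166},{"x":0,"y":0,"z":-0.03,"spin":0},{"x":0,"y":0,"z":-0.045,"spin":0},{"x":0,"y":0,"z":-0.035,"spin":0},{"x":0,"y":0,"z":-0.02,"spin":0},{"x":0,"y":0,"z":-0.0045,"spin":0},{"x":0,"y":0,"z":0,"spin":0},{"x":0,"y":0,"z":0,"spin":0}], "claw": 0.9}}

```text
time: 24.02
ee_pos: [0.5117, -0.0111, 0.2057]
orientation: [-3.141, 0.003, 3.137]
contact_force: [0.2, -0.5, -0.2]
gripper_width: 0.899
gripper_force: 0.0
```

Call:
{"api": "jog_arm", "payload": {"series": [{"x":0,"y":0,"z":0,"spin":0},{"x":0,"y":0,"z":0,"spin":0},{"x":0,"y":0,"z":0,"spin":0},{"x":0,"y":0,"z":0,"spin":0},{"x":0,"y":0,"z":0,"spin":0},{"x":0,"y":0,"z":0,"spin":0},{"x":0,"y":0,"z":0,"spin":0},{"x":0,"y":0,"z":0,"spin":0},{"x":0,"y":0,"z":0,"spin":0}], "claw": 0.4, "newtons": 15}}

```text
time: 25.15
ee_pos: [0.511, -0.011, 0.2041]
orientation: [-3.142, -0.0, 3.137]
contact_force: [-0.6, 0.0, 0.4]
gripper_width: 0.494
gripper_force: 15.0
```

Call:
{"api": "jog_arm", "payload": {"series": [{"x":0,"y":0,"z":0.02,"spin":0},{"x":0,"y":0,"z":0.04,"spin":0},{"x":0,"y":0,"z":0,"spin":0},{"x":0,"y":0,"z":0,"spin":0}]}}

```text
time: 25.65
ee_pos: [0.5106, -0.0109, 0.2633]
orientation: [3.141, -0.001, 3.137]
contact_force: [-0.3, 0.3, -1.2]
gripper_width: 0.494
gripper_force: 15.0
```

```bash
python3 - <<'E'
from h import *
st=manip.sense(); print(st['ee_pos'],st['orientation'],st['gripper_width'])
t=st['ee_pos']; zc=t[2]-.204+.014
for n in('side','scene'):
  s=snap(n,n+'1.png'); P=cloud(s)
  for k,p,h in(('core',t[:2],zc),('mate',np.array([.658,-.192]),.017)):
    m=(np.hypot(P[...,0]-p[0],P[...,1]-p[1])<.03)&(abs(P[...,2]-h)<.004)
    q=P[m]; xy=(q[:,:2]*1000).astype(np.float32)
    lo,hi=np.percentile(xy,[1,99],axis=0)
    print(n,k,len(q),np.round(cv2.minEnclosingCircle(xy)[0],1),round(cv2.minEnclosingCircle(xy)[1],1),'ext mid',(lo+hi)/2,hi-lo,'z',np.median(q[:,2]))
E
```

```text
[ 0.51058834 -0.01088531  0.26332642] [ 3.14128695e+00 -1.14318521e-03  3.13676510e+00] 0.4937383403833806
side core 104 [499.7 -11.5] 26.0 ext mid [495.57522583 -11.24204112] [20.35707092 49.60862005] z 0.07196857614728508
side mate 201 [ 656.5 -192.6] 23.9 ext mid [ 656.52880859 -192.43869019] [44.61877441 44.68484497] z 0.01644747682413128
scene core 201 [514.7 -10.2] 27.1 ext mid [510.69952393 -10.91396618] [43.18969727 50.51062965] z 0.0720916292264896
scene mate 138 [ 657.2 -189.5] 25.8 ext mid [ 658.71643524 -190.16550713] [45.18322205 46.43867538] z 0.015604998685201044
```

View pics/scene1.png

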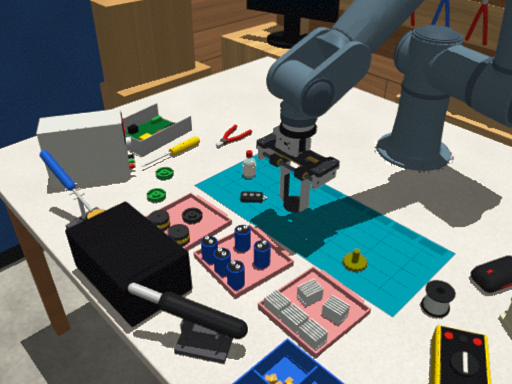

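Call:
{"api": "jog_arm", "payload": {"series": [{"x":0.015,"y":-0.018,"z":0,"spin":0},{"x":0.03,"y":-0.036,"z":0,"spin":0},{"x":0.035,"y":-0.044,"z":0,"spin":0},{"x":0.035,"y":-0.044,"z":0,"spin":0},{"x":0.02,"y":-0.025,"z":0,"spin":0},{"x":0.012,"y":-0.013,"z":0,"spin":0},{"x":0,"y":0,"z":0,"spin":0},{"x":0,"y":0,"z":-0.01,"spin":0},{"x":0,"y":0,"z":-0.015,"spin":0},{"x":0,"y":0,"z":-0.008,"spin":0},{"x":0,"y":0,"z":-0.003,"spin":0},{"x":0,"y":0,"z":0,"spin":0},{"x":0,"y":0,"z":0,"spin":0}]}}

```text
time: 27.38
ee_pos: [0.6582, -0.1911, 0.2287]
orientation: [-3.141, 0.001, 3.137]
contact_force: [-0.2, 0.3, -0.7]
gripper_width: 0.492
gripper_force: 15.0
```

```bash
python3 - <<'E'
from h import *
print(manip.sense()['ee_pos'],manip.sense()['orientation'])
a=snap('side')['frame'][195:265,270:380]; b=snap('scene')['frame'][185:255,140:250]
c=np.hstack([cv2.resize(x,None,fx=3.6,fy=3.6,interpolation=cv2.INTER_CUBIC) for x in(a,b)])
cv2.imwrite('pics/hover.png',c[:,:,::-1])
E
```

```text
[ 0.65822483 -0.1910892   0.22873412] [-3.14112781e+00  9.52927587e-04  3.13680189e+00]
```

View pics/hover.png

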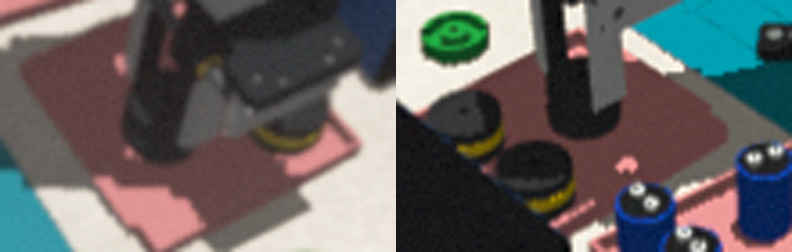

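In both crops, side at (160,130) and scene at (585,105), the held half sits directly over its mate. I'll lower it slowly.

Call:
{"api": "jog_arm", "payload": {"series": [{"x":0,"y":0,"z":-0.002,"spin":0},{"x":0,"y":0,"z":-0.002,"spin":0},{"x":0,"y":0,"z":-0.002,"spin":0},{"x":0,"y":0,"z":-0.001,"spin":0},{"x":0,"y":0,"z":0,"spin":0},{"x":0,"y":0,"z":0,"spin":0}]}}

```text
time: 28.22
ee_pos: [0.658, -0.191, 0.2212]
orientation: [-3.142, 0.0, 3.137]
contact_force: [-0.1, -0.0, 0.0]
gripper_width: 0.495
gripper_force: 15.0
```

Call:
{"api": "jog_arm", "payload": {"series": [{"x":0,"y":0,"z":-0.001,"spin":0},{"x":0,"y":0,"z":0,"spin":0},{"x":0,"y":0,"z":0,"spin":0}]}}

```text
time: 28.6
ee_pos: [0.6582, -0.191, 0.2211]
orientation: [3.142, -0.0, 3.137]
contact_force: [-3.4, 0.6, 5.5]
gripper_width: 0.49
gripper_force: 15.0
```

Contact shows as 5.5 N upward, so I'll release with a small opening and then retreat.

Call:
{"api": "jog_arm", "payload": {"series": [{"x":0,"y":0,"z":0,"spin":0},{"x":0,"y":0,"z":0,"spin":0},{"x":0,"y":0,"z":0,"spin":0},{"x":0,"y":0,"z":0,"spin":0},{"x":0,"y":0,"z":0.01,"spin":0},{"x":0,"y":0,"z":0.03,"spin":0},{"x":0,"y":0,"z":0.05,"spin":0},{"x":0,"y":0,"z":0.06,"spin":0},{"x":-0.06,"y":0.02,"z":0.03,"spin":0},{"x":-0.06,"y":0.02,"z":0,"spin":0},{"x":-0.06,"y":0.02,"z":0,"spin":0},{"x":0,"y":0,"z":0,"spin":0},{"x":0,"y":0,"z":0,"spin":0}], "claw": 0.68}}

```text
time: 30.22
ee_pos: [0.4862, -0.1338, 0.3983]
orientation: [-3.14, 0.003, 3.137]
contact_force: [0.4, -0.7, -0.5]
gripper_width: 0.682
gripper_force: 0.0
```

```bash
python3 - <<'E'
from h import *
for n in('side','scene','wrist'):
  s=snap(n,n+'2.png'); P=cloud(s)
  for k,p,h,r in(('core',(.658,-.191),.031,.03),('matebody',(.658,-.191),.010,.035),('capA',(.646,.030),.053,.025),('capB',(.640,-.035),.053,.025),('s1',(.647,.160),.033,.03),('s2',(.645,.221),.033,.03),('bottle',(.436,-.232),.075,.03)):
    m=(np.hypot(P[...,0]-p[0],P[...,1]-p[1])<r)&(abs(P[...,2]-h)<.005)
    q=P[m]
    if len(q)<8: continue
    xy=(q[:,:2]*1000).astype(np.float32); A=np.c_[q[:,:2]-q[:,:2].mean(0),np.ones(len(q))]
    sl=np.linalg.lstsq(A,q[:,2],rcond=None)[0]
    c,rr=cv2.minEnclosingCircle(xy); print(n,k,len(q),np.round(c,1),round(rr,1),'z',np.median(q[:,2]).round(4),'slope',sl[:2].round(3))
s=snap('scene')['frame'][150:350,140:390]
cv2.imwrite('pics/fin.png',cv2.resize(s,None,fx=3,fy=3,interpolation=cv2.INTER_CUBIC)[:,:,::-1])
s=snap('side')['frame'][170:280,230:380]
cv2.imwrite('pics/fin2.png',cv2.resize(s,None,fx=5,fy=5,interpolation=cv2.INTER_CUBIC)[:,:,::-1])
E
```

```text
side core 337 [ 656.3 -190.7] 24.0 z 0.031 slope [0.015 0.018]
side matebody 58 [ 651.6 -189.1] 28.8 z 0.0097 slope [ 0.017 -0.041]
side capB 138 [638.9 -37.9] 17.8 z 0.0522 slope [0.016 0.019]
side bottle 76 [ 435.1 -233.8] 8.9 z 0.0747 slope [0.024 0.079]
scene core 221 [ 658.1 -188.5] 24.8 z 0.0304 slope [-0.016 -0.009]
scene matebody 72 [ 661.7 -192.4] 27.5 z 0.0095 slope [0.067 0.096]
scene capA 162 [647.4  30.6] 18.9 z 0.0528 slope [-0.044 -0.047]
scene capB 152 [642.1 -34.3] 18.3 z 0.0528 slope [-0.018 -0.042]
scene s1 256 [647.  161.3] 24.0 z 0.0318 slope [-0.002  0.04 ]
scene s2 304 [646.  221.2] 26.2 z 0.0317 slope [ 0.01  -0.006]
scene bottle 28 [ 435.9 -232.4] 9.8 z 0.073 slope [-0.089 -0.081]
wrist core 215 [ 667.9 -190.9] 20.8 z 0.0294 slope [-0.043  0.008]
wrist capB 49 [654.3 -40.7] 7.8 z 0.0521 slope [-0.755  0.271]
wrist bottle 309 [ 436.1 -233.3] 9.2 z 0.0731 slope [ 0.    -0.025]
```

View pics/fin.png

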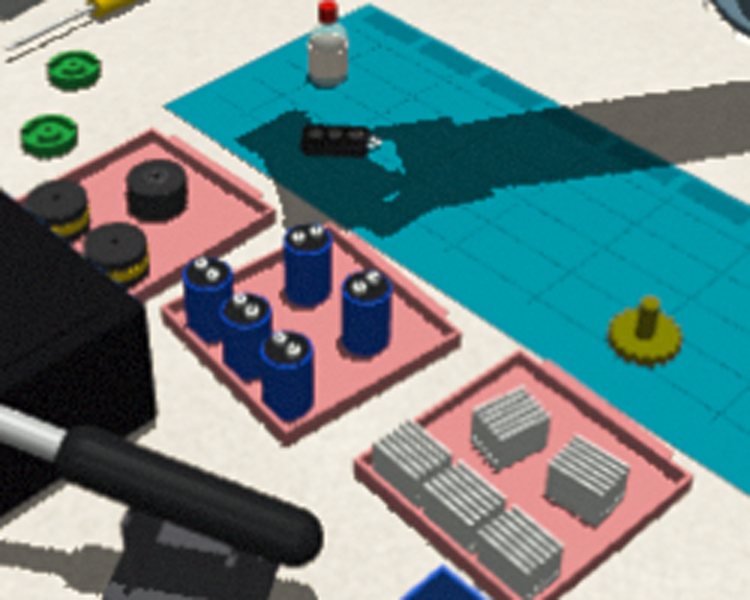

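View pics/fin2.png

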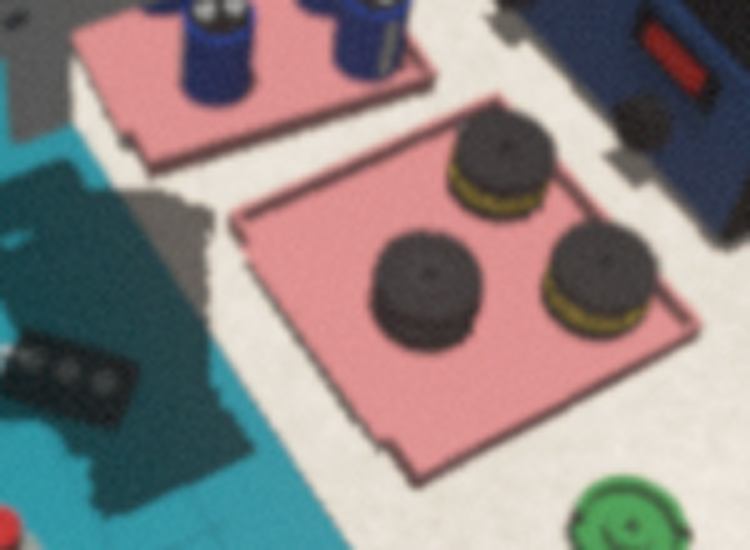

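Both views show the core closed on its mate, about 2 mm off centre and level (side (425,290), scene (157,190)). The caps and sinks stand in their own trays, and the bottle hasn't moved.

```bash
python3 -c "
from plant import finish_job
print(finish_job())"
```

```text
the job is handed in; nothing more can be done
None
```

The job is handed in, with no verdict returned: both capacitors and both heat sinks are in their trays, the core half is closed on its mate about 2 mm off centre (limit 5 mm), the bottle is unmoved, and it took about 30 s of the 128 s allowed.

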